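Index the connector turntable on by one notch

TASK

Bring the turntable of connector shells on to its next station: with the fingertips press the black plunger in to free the table, push the table round counter-clockwise (seen from above) by one notch only, to the one beside the orange dot, and let the plunger spring fully out there so that the table is locked. Do not grip anything or lift anything: the shells ride along in their nests, and the tape, jar and screwdriver round the fixture stay where they are.

Things in the scene. Friction and masses are not known exactly. Their poses are not given: they have to be found in the camera images.
- indexer: fixed rotary fixture: round grey base 280 mm across, 12 mm high; above it a steel index plate (34 to 42 mm above the bench) with six notches in its rim, 60 degrees apart, and on top the aluminium turntable, 156 mm across, top 56 mm above the bench. Origin: on the upright turning axis, at bench height; its +x axis points to the notch where the plunger stands at the start.
- dot (a point): the orange dot, 20 mm across, on the base's top (12 mm above the bench) beside the next notch, 127 mm from the turning axis and 60 degrees counter-clockwise of the notch where the plunger starts; the other notches have small white dots.
- turntable (a joint): turn of the table in rad: 0 at the start, positive counter-clockwise seen from above; the next notch is at 1.047. Pivot friction about 0.12 N m: it stays where it is left. While the plunger is out, its tooth locks the table in a notch, with about 0.02 rad of play either way.
- plunger (a joint): travel of the plunger in m: 0 fully out, 0.013 fully in; beyond 0.009 its tooth is below the index plate and the table can turn. Spring 5 N (out) to 8 N (in). Let go between notches, the tooth rubs along under the plate (plunger stays about 0.008 in), and the plunger springs out by itself when it meets the next notch, locking the table there.
- plunger_top (a point): centre of the top of the plunger's round black head, 36 mm across and 8 mm thick, which is pressed straight down; it stands on the blue lug of the table, 108 mm from the turning axis and travels round with the table. Its top is 88 mm above the bench when out, 75 mm when fully in.
- post_top (a point): top of the orange round post, 14 mm thick, that stands on the same blue lug, on the counter-clockwise side of the plunger, also for pushing the table round: upright, from 56 to 110 mm above the bench, its axis 31 mm from the plunger's axis (24 mm from there to its near side) and 112 mm from the turning axis.
- shell0: loose black connector shell with a brass tip, round, 23 mm thick and 34 mm high, standing in a nest of the turntable; origin at the centre of its underside. To be left in its nest.
- nest0 (a point): centre of the floor (60 mm above the bench) of the square grey nest that holds shell0: 26 mm wide inside, walls 4 mm thick, rim 70 mm above the bench, 50 mm from the turning axis; turns with the table.
- shell1: loose black connector shell with a brass tip, round, 23 mm thick and 34 mm high, standing in a nest of the turntable; origin at the centre of its underside. To be left in its nest.
- nest1 (a point): centre of the floor (60 mm above the bench) of the square grey nest that holds shell1: 26 mm wide inside, walls 4 mm thick, rim 70 mm above the bench, 50 mm from the turning axis; turns with the table.
- shell2: loose black connector shell with a brass tip, round, 23 mm thick and 34 mm high, standing in a nest of the turntable; origin at the centre of its underside. To be left in its nest.
- nest2 (a point): centre of the floor (60 mm above the bench) of the square grey nest that holds shell2: 26 mm wide inside, walls 4 mm thick, rim 70 mm above the bench, 50 mm from the turning axis; turns with the table.
- tape: loose roll of blue tape lying flat beside the fixture, 80 mm across, 22 mm high; origin at the centre of its underside. To be left alone.
- jar: loose small amber jar with a white lid, beside the fixture, 46 mm across, 50 mm high; origin at the centre of its underside. To be left alone.
- driver: loose screwdriver with an orange handle, 170 mm long, lying beside the fixture; origin under its middle. To be left alone.

How it is judged (in metres and radians):
On the way, in this order (a step that is already met when the one before it is completed fails the run):
1. the plunger is pressed in with the table still at its first notch (value of joint plunger above 0.009 m and value of joint turntable below 0.15 rad and contact force between the fingers and plunger above 1 N), for 0.1 s.
2. the table is more than half-way to the next notch (value of joint turntable above 0.6 rad and value of joint plunger above 0.006 m), for 0.1 s.
At the end, for the whole second after the job is handed in: The table is at rest in the next notch counter-clockwise (1.047 rad, within 0.04), the plunger is out to within 2 mm, every shell sits upright in its nest (within 10 mm) and the tape, jar and screwdriver are within 20 mm of where they were (value of joint turntable between 1.007 and 1.087 rad and value of joint plunger below 0.002 m and velocity of joint turntable between -0.02 and 0.02 rad/s and distance between shell0 and nest0 below 0.01 m and distance between shell1 and nest1 below 0.01 m and distance between shell2 and nest2 below 0.01 m and angle between each of shell0, shell1, shell2's own z axis and vertical below 0.2 rad and distance of each of tape, jar, driver from where it was at the start of the episode below 0.02 m); the robot touches nothing.
It fails at once if the table is turned well past the next notch, or backwards (value of joint turntable above 1.5 rad or value of joint turntable below -0.25 rad).
It fails at once if the plunger or the post is taken between the fingers ((horizontal distance between the grasp point and plunger_top below 0.01 m and z of the grasp point in the frame of plunger_top below 0 m) or (horizontal distance between the grasp point and post_top below 0.006 m and z of the grasp point in the frame of post_top below -0.004 m)).
It fails at once if a shell is lifted out of its nest (height (world z) of any of shell0, shell1, shell2 above 0.08 m).
It fails at once if the tape, jar or screwdriver is pushed away or lifted (distance of any of tape, jar, driver from where it was at the start of the episode above 0.02 m).
It also fails if it takes over 45 s, if anything falls off the work surface, if the arm or the gripper's body presses on something with over 40 N, if the wrist force passes 120 N, or if a joint passes its speed limit or range.

ROBOT

A 6-joint arm with a two-finger parallel gripper is mounted at the origin on the work surface. World frame = base frame: x ahead of the robot, y to its left, z up, the work surface at z = 0. Lengths are in mm, angles in rad, forces in N, time in s.
With the tool pointing down it reaches from about 350 to 1000 mm from the base axis. Payload 7.1 kg.
Tool frame: the origin (TCP) lies between the finger pads; the fingertips stand 11 mm ahead of it and the grasp point (between the pads) lies 8 mm behind it (r.nose_length is the distance from the TCP to the fingertips, in mm); z points along the fingers, y is the direction in which the jaws open and shut (so a half turn about z gives the same grasp; the last joint's range is limited). The gripper opens to 85 mm and grips with 20 to 120 N. Pads are 22 mm wide; open, the fingers measure 114 mm over their backs; the gripper's body (76 mm by 85 mm) begins 54 mm behind the grasp point. The pads swing forward as they close: fully open they stand 13 mm farther back than shut.
Start: joints at [1.279, 0.423, 1.63, -0, 1.089, -0.019], TCP at [168.361, 601.88, 242.319] pointing down, gripper open.
Joint ranges: [-3, 3], [-0.9, 2.11], [0.09, 2.58], [-1.31, 4.45], [0.11, 2.69], [-2.54, 2.54]. Speed limits (rad/s): [2.39, 2.39, 3.01, 3.14, 3.14, 3.14].

INTERFACE

Orientations are given as a unit quaternion [w, x, y, z].
In Python, from station import telemetry, imaging, r gives the robot as it stands.
- The arm moves only by the shell command python3 -m pendant 'ROWS'. ROWS is JSON, a list of rows, each a list of 3 entries, a list of its own where there are three numbers: the shift along the tool's x, y, z in mm, then the turn, a rotation vector about the tool's x, y, z in rad, then the opening, from -1 (shut) to 1 (fully open), so that 0 is half open. In form: [[[x, y, z], [ax, ay, az], hand], ...]. A call has exactly 5 rows; each row is the pose to reach, as a shift and turn from the pose commanded when the call began, along the tool's axes at that moment; what a row does not reach only later rows make up. A row lasts 1/12 s, in which the tool goes at most 41.7 mm and 7.16 degrees, less where a joint would pass 70% of its speed; a pose out of reach is approached as far as the arm can. A call with a gripper value outside its range is refused whole. The fingers move at their own pace and stop on an object; the grip force is fixed at half the most. Time passes only in rows, so rows that repeat a pose let the fingers close, or fill a call up. It gives the time, the measured TCP pose, the force and the opening at its end, in the units of the state.
- telemetry.state(): the state, without advancing time (a new reading comes with each control period).
- imaging.get_image(name): name is "side" or "top"; returns a dict with "image" (420x560x3 uint8, red, green, blue), "intrinsics" (3x3 intrinsics, pixels), "k1" (the pictures are not rectified: a ray, as slopes to the right and down, at radius r is drawn at 1 + k1 r^2 times it, then the intrinsics apply), "world_to_cam" (4x4, takes a point from world to camera coordinates). Camera axes: x right, y up, looking along -z (the intrinsics and any distortion apply to the point x, -y, -z); pixel columns grow to the right and rows downward; lengths in mm; the calibration is good to about 2 mm. A picture is of the moment at which its call begins. There is no depth.
- r.job_done(): hands the job in, once; it reports no verdict.
The state is a dict: "time_s": time; "joint_pos": joint angles; "qvel": joint speeds; "tau": joint torques, N m; "position": TCP position; "eef_rot": TCP orientation; "wrist_force": force on the tool from outside, world axes, zero at the start; "ft_torque": the same for the moment, N m; "gripper_width": finger opening in mm.
Only numpy, scipy, OpenCV 4.12 (cv2) and the standard library are available. Lean on these libraries where they do the work, as an engineer would, in place of code of your own. Each camera call takes 0.05 s, during which the arm holds its last target. There are 200 camera calls.

## Working session

There is one attempt and no reset: what is moved stays moved. The work goes in short steps, Python scripts to look and compute and a shell command to move; the robot and the scene stay as the last step left them, time stands still between calls to the robot, and variables do not carry over. Pictures are saved under pics/ and viewed, about 8 in all and at most 12, crops included, and the job is handed in when it is done.

```bash
mkdir -p pics; cat > h.py <<'E'
import numpy as np, cv2
from station import telemetry, imaging, r
def grab(n,f=None):
    d=imaging.get_image(n)
    if f: cv2.imwrite('pics/'+f,d['image'][:,:,::-1])
    return d
def ray(d,u,v):
    K=np.array(d['intrinsics']);k=d['k1']
    p=np.array([(u-K[0,2])/K[0,0],(v-K[1,2])/K[1,1]]);q=p.copy()
    for _ in range(30): q=p/(1+k*(q@q))
    T=np.array(d['world_to_cam']);R=T[:3,:3]
    return -R.T@T[:3,3], R.T@np.array([q[0],-q[1],-1])
def onz(d,u,v,z):
    o,w=ray(d,u,v); return o+w*(z-o[2])/w[2]
def px(d,P):
    T=np.array(d['world_to_cam']);K=np.array(d['intrinsics'])
    c=T[:3,:3]@np.array(P,float)+T[:3,3];s=np.array([c[0],-c[1]])/-c[2];s=s*(1+d['k1']*(s@s))
    return K[0,0]*s[0]+K[0,2],K[1,1]*s[1]+K[1,2]
E
python3 - <<'E'
from h import *
for n in('top','side'):
    d=grab(n,n+'0.png'); print(n,d['k1'],ray(d,280,210))
    np.save
s=telemetry.state();print(s)
E
```

```text
top -0.05055212609114938 (array([392.88218054,  42.15567244, 854.25400384]), array([ 0.18918315, -0.046865  , -0.98085839]))
side -0.034951023918994406 (array([ 375.56955065, -490.32931581,  721.86335189]), array([ 0.21080132,  0.61777401, -0.75772317]))
{'time_s': 0.1, 'joint_pos': array([ 1.27900451e+00,  4.23768899e-01,  1.63065233e+00, -1.54168634e-05,
        1.08859555e+00, -1.90126476e-02]), 'qvel': array([-0.00020241, -0.0008585 , -0.00091521, -0.00066698,  0.00076067,
        0.0020671 ]), 'tau': array([ 3.45542901e-05, -5.58422256e+01, -2.82444924e+01, -7.13084205e-05,
        3.08513496e-03,  7.07696685e-06]), 'position': array([168.22303883, 601.41491968, 241.60539167]), 'eef_rot': array([-1.03466735e-04,  1.35963540e-01,  9.90713586e-01, -7.04539353e-04]), 'wrist_force': array([-0.18834252,  0.17204207, -0.12390162]), 'ft_torque': array([-0.04260243,  0.00823521, -0.00702507]), 'gripper_width': 85.4092142948842}
```

View pics/top0.png

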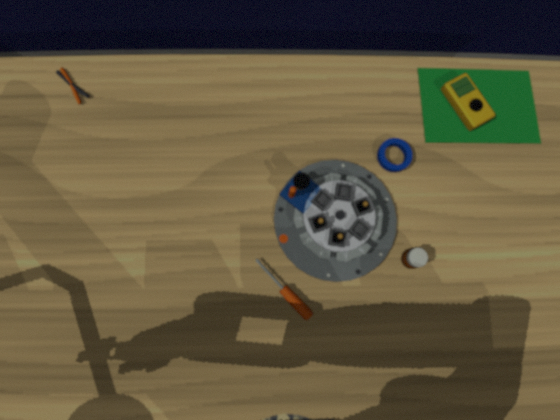

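View pics/side0.png

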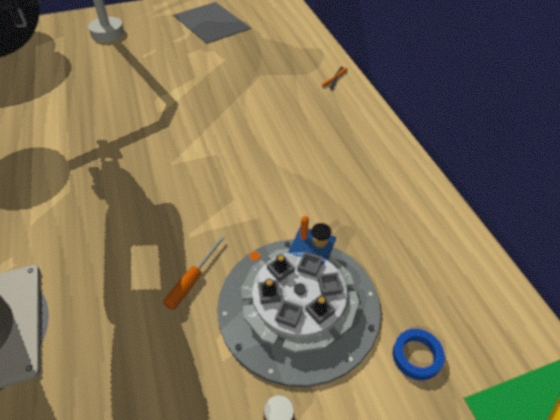

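The top picture shows the plunger near (302,181), the post near (293,190), the orange dot at (283,239) and the base centred near (336,220). The side picture has the post top at (305,219), the plunger head at (321,231) and the dot at (255,256). The tape, jar and driver are well clear of the plunger's arc.

```bash
python3 - <<'E'
from h import *
P={}
for n in('top','side'):
    d=grab(n); im=d['image']; hsv=cv2.cvtColor(im,cv2.COLOR_RGB2HSV)
    m=((hsv[...,0]<14)&(hsv[...,1]>190)&(hsv[...,2]>110)).astype(np.uint8)
    k,l,st,c=cv2.connectedComponentsWithStats(m)
    for i in range(1,k):
        if st[i,4]>15: print(n,'orange',st[i],c[i].round(1),'z12',onz(d,*c[i],12)[:2].round(1),'z110',onz(d,*c[i],110)[:2].round(1))
    b=(im.max(2)<38).astype(np.uint8)
    k,l,st,c=cv2.connectedComponentsWithStats(b)
    for i in range(1,k):
        if 60<st[i,4]<900: print(n,'black',st[i],c[i].round(1),'z86',onz(d,*c[i],86)[:2].round(1))
    w=((hsv[...,1]<45)).astype(np.uint8); k,l,st,c=cv2.connectedComponentsWithStats(cv2.morphologyEx(w,cv2.MORPH_CLOSE,np.ones((5,5))))
    i=1+np.argmax(st[1:,4]);
    for i in range(1,k):
        if st[i,4]>1500: print(n,'grey',st[i],c[i].round(1))
d=grab('top');print('base edges',[onz(d,*p,12)[:2].round() for p in((274,220),(398,220),(336,159),(336,281))])
# turntable hub
print('hub56',onz(d,340,214,58)[:2]);d=grab('side');print(onz(d,300,289,58)[:2], 'post',onz(d,305,219,110)[:2],'pl',onz(d,321,231,88)[:2])
t=cv2.imread('pics/top0.png')[150:260,260:410];s=cv2.imread('pics/side0.png')[205:315,225:375]
cv2.imwrite('pics/c.png',cv2.resize(np.vstack([t,s]),None,fx=2.7,fy=2.7,interpolation=2)[:,:])
E
```

```text
top orange [61 69  8 11 24] [64.5 73.9] z12 [894.7 513.9] z110 [836.3 459. ]
top orange [72 87  8 16 26] [75.7 95.1] z12 [838.5 481.4] z110 [786.7 430.3]
top orange [290 188   5   5  19] [292.2 189.8] z12 [601.6 -26.6] z110 [577.3 -18.6]
top orange [280 236   7   6  35] [282.9 238.3] z12 [491.4  -3.3] z110 [479.9   2. ]
top orange [281 288  18  15 128] [288.6 295.8] z12 [366.3 -13.1] z110 [369.4  -6.6]
top black [471 100  11  10  89] [475.7 104.5] z86 [ 778.  -440.4]
top black [294 173  17  17 220] [301.5 180.7] z86 [602.7 -40.6]
top black [356 201  13  11  76] [361.2 206.6] z86 [ 546.3 -163.2]
top black [313 217  13  12  78] [317.8 223.2] z86 [512.7 -71.3]
top black [332 232  13  11  75] [336.  237.8] z86 [ 482.1 -107.5]
top grey [   0   48  560   12 2558] [280.9  52.2]
top grey [  274   160   123   121 10540] [337.9 222. ]
side orange [337  69   9   7  16] [341.2  71.4] z12 [892.4 510.3] z110 [821.  372.1]
side orange [302 217   6  21  62] [303.9 227.1] z12 [603.2  32. ] z110 [571.8 -40.1]
side orange [165 267  35  41 216] [181.6 288.3] z12 [351.2 -28.9] z110 [354.5 -92.6]
side black [313 225  17  15 188] [321.  231.7] z86 [604.  -41.7]
side black [274 261  13  12 108] [280.5 266. ] z86 [514.6 -86.6]
side black [263 284  13  12 119] [269.2 290.3] z86 [ 483.2 -124.1]
side black [313 303  15  13 125] [320.1 308.4] z86 [ 547.2 -179.1]
side grey [   0    0   47   56 1674] [16.5 22.3]
side grey [ 175    3   74   40 1604] [211.2  22. ]
side grey [  218   236   163   151 17872] [298.4 315.4]
side grey [   0  265   48  125 4799] [ 20.8 324.7]
base edges [array([533.,  16.]), array([ 529., -266.]), array([ 674., -131.]), array([ 396., -118.])]
hub56 [ 536.33078914 -123.89856848]
[ 536.7157503  -121.80097684] post [579.82273214 -24.2376209 ] pl [603.95253993 -41.55127839]
```

View pics/c.png

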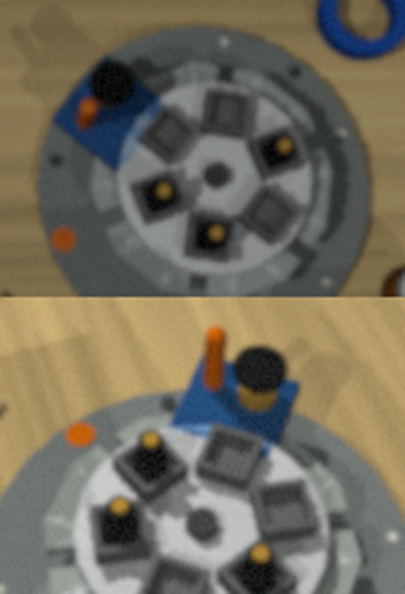

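The measurements agree with the task's sizes. With the axis at (536,-123), the plunger is at r≈107 and 50.5°, the post at r≈111, and the dot at r≈128 and 110.4°. I'll shut the fingers, press the head slightly towards the post, then push against the post.

```bash
cat >> h.py <<'E'
C=np.array([536.,-123.])
from scipy.spatial.transform import Rotation as Ro
def pose():
    s=telemetry.state();q=s['eef_rot'];R=Ro.from_quat([q[1],q[2],q[3],q[0]])
    return s,R.as_matrix()
def plan(T,origin=None):
    """T: (x,y,z,yaw of tool x deg) -> shift, turn for tool pointing down"""
    s,R=pose();p=s['position'] if origin is None else np.array(origin)
    yaw=np.degrees(np.arctan2(R[1,0],R[0,0]))
    print('pos',s['position'].round(1),'yaw',round(yaw,1),'z',R[:,2].round(3),'F',s['wrist_force'].round(1),'w',round(s['gripper_width'],1),'t',round(s['time_s'],2),'q6',s['joint_pos'][5].round(2))
    for t in T:
        d=(t[3]-yaw+180)%360-180
        print((R.T@(np.array(t[:3])-p)).round(1),[0,0,round(-np.radians(d),3)])
def spot(phi,off,z,r=109.):
    """finger spot for plunger angle phi deg, off mm towards post"""
    a=np.radians(phi);e=np.array([np.cos(a),np.sin(a)]);n=np.array([-e[1],e[0]])
    return [*(C+r*e+off*n),z,phi+90]
E
python3 - <<'E'
from h import *
print(r.nose_length,spot(50.5,6,180)); plan([spot(50.5,6,180)])
E
```

```text
11.0 [np.float64(600.70277850995), np.float64(-35.076451089071945), 180, 140.5]
pos [168.3 601.7 242. ] yaw 164.4 z [-0.    -0.001 -1.   ] F [-0.2 -1.   1.2] w 85.3 t 0.3 q6 -0.02
[-588.  -496.7   62.3] [0, 0, np.float64(0.417)]
```

```bash
python3 -m pendant '[[[-29,-25,0],[0,0,0],-1],[[-59,-50,0],[0,0,0],-1],[[-88,-74,0],[0,0,0],-1],[[-118,-99,0],[0,0,0],-1],[[-147,-124,0],[0,0,0],-1]]'
python3 -m pendant '[[[-29,-25,0],[0,0,0],-1],[[-59,-50,0],[0,0,0],-1],[[-88,-74,0],[0,0,0],-1],[[-118,-99,0],[0,0,0],-1],[[-147,-124,0],[0,0,0],-1]]'
python3 -m pendant '[[[-29,-25,0],[0,0,0],-1],[[-59,-50,0],[0,0,0],-1],[[-88,-74,0],[0,0,0],-1],[[-118,-99,0],[0,0,0],-1],[[-147,-124,0],[0,0,0],-1]]'
python3 - <<'E'
from h import *
plan([spot(50.5,6,180)])
E
```

```text
time_s: 0.72
position: [277.1, 441.3, 242.3]
eef_rot: [0.0, 0.136, 0.991, 0.0]
wrist_force: [0.9, -0.6, 0.2]
gripper_width: 25.6
time_s: 1.13
position: [385.5, 282.2, 242.6]
eef_rot: [0.0, 0.136, 0.991, 0.0]
wrist_force: [0.9, 1.4, 0.1]
gripper_width: 0.1
time_s: 1.55
position: [493.8, 123.0, 242.6]
eef_rot: [0.0, 0.136, 0.991, 0.0]
wrist_force: [0.5, -0.2, 0.1]
gripper_width: -0.4
pos [493.8 123.  242.6] yaw 164.4 z [ 0.001  0.    -1.   ] F [ 0.5 -0.2  0.1] w -0.4 t 1.55 q6 -1.08
[-145.6 -123.4   62.6] [0, 0, np.float64(0.417)]
```

```bash
python3 -m pendant '[[[-29,-25,0],[0,0,0.085],-1],[[-59,-50,10],[0,0,0.17],-1],[[-88,-74,20],[0,0,0.25],-1],[[-118,-99,30],[0,0,0.335],-1],[[-146,-124,40],[0,0,0.417],-1]]'
python3 -m pendant '[[[0,0,20],[0,0,0],-1],[[0,0,30],[0,0,0],-1],[[0,0,50],[0,0,0],-1],[[0,0,70],[0,0,0],-1],[[0,0,70],[0,0,0],-1]]'
python3 - <<'E'
from h import *
plan([spot(50.5,6,110)])
a=grab('side')['image'][190:330,215:385];b=grab('top')['image'][140:280,245:415]
cv2.imwrite('pics/d.png',cv2.resize(np.hstack([a,b])[:,:,::-1],None,fx=2.3,fy=2.3,interpolation=2))
E
```

```text
time_s: 1.97
position: [601.1, -35.8, 202.0]
eef_rot: [0.0, 0.34, 0.94, 0.0]
wrist_force: [0.1, -0.4, -0.3]
gripper_width: -0.1
time_s: 2.38
position: [596.8, -32.9, 128.7]
eef_rot: [-0.003, 0.338, 0.941, -0.001]
wrist_force: [-1.5, 0.5, -0.8]
gripper_width: -0.4
pos [596.8 -32.9 128.7] yaw 140.5 z [-0.007  0.001 -1.   ] F [-1.5  0.5 -0.8] w -0.4 t 2.38 q6 -0.96
[-4.5  0.9 18.7] [0, 0, np.float64(0.001)]
```

View pics/d.png

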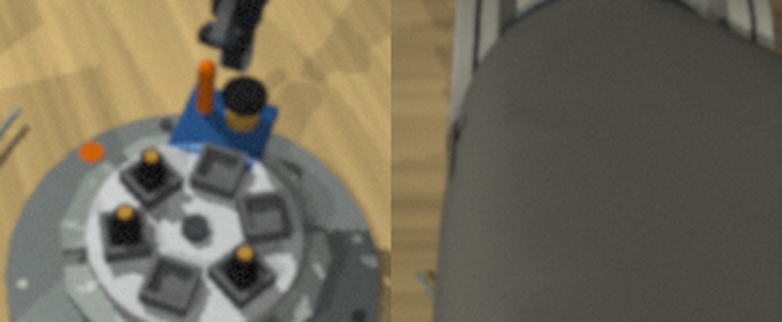

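The side crop shows the shut fingertips hanging just above the black head, with their lower end at side pixel ≈(318,218). The top view is blocked by the arm. The arm may have been lagging, so I'll let it settle and recheck.

```bash
python3 -m pendant '[[[0,0,0],[0,0,0],-1],[[0,0,0],[0,0,0],-1],[[0,0,0],[0,0,0],-1],[[0,0,0],[0,0,0],-1],[[0,0,0],[0,0,0],-1]]'
python3 - <<'E'
from h import *
plan([spot(50.5,6,110)])
d=grab('side');p=telemetry.state()['position'];print('tip px',px(d,p-[0,0,11]),'plunger',px(d,[604.9,-39.2,88]),'post',px(d,[580.6,-20.3,110]))
E
```

```text
time_s: 2.9
position: [600.3, -33.9, 133.0]
eef_rot: [0.001, 0.338, 0.941, 0.0]
wrist_force: [0.3, 0.5, 0.6]
gripper_width: 0.3
pos [600.3 -33.9 133. ] yaw 140.5 z [ 0.001 -0.    -1.   ] F [0.3 0.5 0.6] w 0.3 t 2.9 q6 -0.96
[-1.  -0.7 23. ] [0, 0, np.float64(-0.0)]
tip px (np.float64(318.65044519478147), np.float64(215.7582472648491)) plunger (np.float64(320.999873599062), np.float64(229.8523809059707)) post (np.float64(304.61393189605303), np.float64(217.21073308214835))
```

```bash
python3 -m pendant '[[[0,0,8],[0,0,0],-1],[[0,0,16],[0,0,0],-1],[[0,0,24],[0,0,0],-1],[[0,0,28],[0,0,0],-1],[[0,0,32],[0,0,0],-1]]'
python3 -m pendant '[[[0,0,3],[0,0,0],-1],[[0,0,6],[0,0,0],-1],[[0,0,9],[0,0,0],-1],[[0,0,12],[0,0,0],-1],[[0,0,13],[0,0,0],-1]]'
python3 -m pendant '[[[0,0,0],[0,0,0],-1],[[0,0,0],[0,0,0],-1],[[0,0,0],[0,0,0],-1],[[0,0,0],[0,0,0],-1],[[0,0,0],[0,0,0],-1]]'
```

```text
time_s: 3.37
position: [599.4, -33.9, 99.0]
eef_rot: [-0.001, 0.338, 0.941, -0.0]
wrist_force: [-0.4, 0.9, 2.1]
gripper_width: 0.0
time_s: 3.78
position: [600.1, -34.2, 87.6]
eef_rot: [0.0, 0.338, 0.941, -0.0]
wrist_force: [-2.7, -1.7, 8.1]
gripper_width: -0.3
time_s: 4.2
position: [600.1, -34.2, 88.0]
eef_rot: [0.0, 0.338, 0.941, -0.0]
wrist_force: [-2.2, -0.9, 6.8]
gripper_width: -0.3
```

Contact came at TCP z≈99, as expected. The plunger is about 11 mm in at about 7 N, which matches its spring. Now for the arc.

```bash
python3 - <<'E'
from h import *
o=[600.3,-34.1,88]
plan([spot(50.5+a,f,87.) for a,f in((0,8),(0,11),(2,12),(5,12),(8,12))],o)
E
```

```text
pos [600.1 -34.2  88. ] yaw 140.5 z [ 0. -0. -1.] F [-2.2 -0.9  6.8] w -0.3 t 4.2 q6 -0.96
[ 1.1 -0.5  1. ] [0, 0, np.float64(-0.0)]
[ 4.1 -0.5  1. ] [0, 0, np.float64(-0.0)]
[ 8.9 -1.   1. ] [0, 0, np.float64(-0.035)]
[14.5 -2.   1. ] [0, 0, np.float64(-0.088)]
[20.1 -3.2  1. ] [0, 0, np.float64(-0.14)]
```

```bash
python3 -m pendant '[[[1,0,1],[0,0,0],-1],[[4,-0.5,1],[0,0,0],-1],[[9,-1,1],[0,0,-0.035],-1],[[14.5,-2,1],[0,0,-0.088],-1],[[20,-3,1],[0,0,-0.14],-1]]'
python3 - <<'E'
from h import *
plan([spot(58.5+a,13,87.) for a in(3,6,9,12,15)],spot(58.5,12,87)[:3])
d=grab('side');a=d['image'][190:330,215:385]
cv2.imwrite('pics/e.png',cv2.resize(a[:,:,::-1],None,fx=3,fy=3,interpolation=2))
E
```

```text
time_s: 4.62
position: [584.1, -24.1, 87.5]
eef_rot: [0.002, 0.27, 0.963, 0.0]
wrist_force: [-0.1, -3.5, 6.7]
gripper_width: 0.1
pos [584.1 -24.1  87.5] yaw 148.6 z [ 0.003 -0.001 -1.   ] F [-0.1 -3.5  6.7] w 0.1 t 4.62 q6 -1.08
[ 6.7 -0.8 -0. ] [0, 0, np.float64(-0.05)]
[12.3 -1.9 -0. ] [0, 0, np.float64(-0.102)]
[17.9 -3.3 -0.1] [0, 0, np.float64(-0.155)]
[23.4 -5.  -0.1] [0, 0, np.float64(-0.207)]
[28.8 -7.  -0.1] [0, 0, np.float64(-0.259)]
```

View pics/e.png

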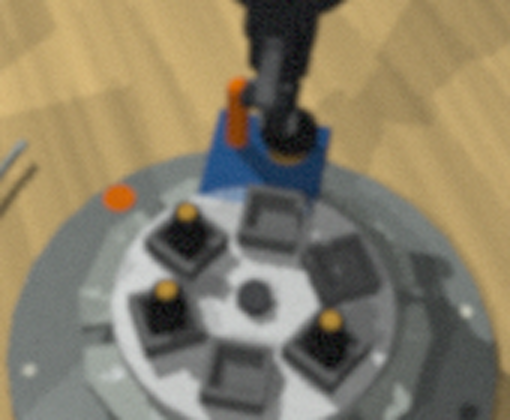

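The crop shows the table already turning, with the fingertips on the head at crop (288,135) and beside the post at (238,110). I'll continue along the arc.

```bash
python3 -m pendant '[[[6.5,-1,0],[0,0,-0.052],-1],[[12,-2,0],[0,0,-0.105],-1],[[18,-3.3,0],[0,0,-0.157],-1],[[23.5,-5,0],[0,0,-0.21],-1],[[29,-7,0],[0,0,-0.262],-1]]'
python3 - <<'E'
from h import *
plan([spot(73.5+a,13,87.) for a in(3,6,9,12,15)],spot(73.5,13,87)[:3]); print(spot(73.5,13,87))
E
```

```text
time_s: 5.08
position: [556.1, -14.5, 87.6]
eef_rot: [0.002, 0.142, 0.99, 0.0]
wrist_force: [1.3, -0.9, 7.9]
gripper_width: -0.2
pos [556.1 -14.5  87.6] yaw 163.7 z [ 0.005 -0.    -1.   ] F [ 1.3 -0.9  7.9] w -0.2 t 5.08 q6 -1.33
[ 5.7 -0.8 -0. ] [0, 0, np.float64(-0.049)]
[11.3 -1.9 -0.1] [0, 0, np.float64(-0.102)]
[16.9 -3.3 -0.1] [0, 0, np.float64(-0.154)]
[22.4 -5.  -0.1] [0, 0, np.float64(-0.206)]
[27.8 -7.  -0.1] [0, 0, np.float64(-0.259)]
[np.float64(554.493016019441), np.float64(-14.796449418215953), 87, 163.5]
```

```bash
python3 -m pendant '[[[6,-0.8,0],[0,0,-0.052],-1],[[11.5,-2,0],[0,0,-0.105],-1],[[17,-3.3,0],[0,0,-0.157],-1],[[22.5,-5,0],[0,0,-0.21],-1],[[28,-7,0],[0,0,-0.262],-1]]'
python3 -m pendant '[[[0,0,0],[0,0,0],-1],[[0,0,0],[0,0,0],-1],[[0,0,0],[0,0,0],-1],[[0,0,0],[0,0,0],-1],[[0,0,0],[0,0,0],-1]]'
python3 - <<'E'
from h import *
plan([spot(88.5+a,13,z) for a,z in((3,88),(0,95),(0,106),(2,106),(4,106))]);print(spot(88.5,13,87))
d=grab('side');a=d['image'][190:330,215:385]
cv2.imwrite('pics/f.png',cv2.resize(a[:,:,::-1],None,fx=3,fy=3,interpolation=2))
E
```

```text
time_s: 5.5
position: [527.3, -12.8, 87.5]
eef_rot: [0.002, 0.012, 1.0, 0.0]
wrist_force: [1.4, 1.5, 7.3]
gripper_width: -0.4
time_s: 5.92
position: [526.3, -12.9, 87.1]
eef_rot: [0.001, 0.013, 1.0, 0.0]
wrist_force: [-0.4, 2.1, 7.7]
gripper_width: 0.0
pos [526.3 -12.9  87.1] yaw 178.5 z [ 0.002  0.    -1.   ] F [-0.4  2.1  7.7] w 0.0 t 5.92 q6 -1.59
[ 6.1 -1.6 -0.9] [0, 0, np.float64(-0.052)]
[ 0.4 -0.8 -7.9] [0, 0, np.float64(0.0)]
[  0.4  -0.8 -18.9] [0, 0, np.float64(0.0)]
[  4.2  -1.3 -18.9] [0, 0, np.float64(-0.035)]
[  8.   -1.9 -18.9] [0, 0, np.float64(-0.069)]
[np.float64(525.8577421408759), np.float64(-13.697051249661902), 87, 178.5]
```

View pics/f.png

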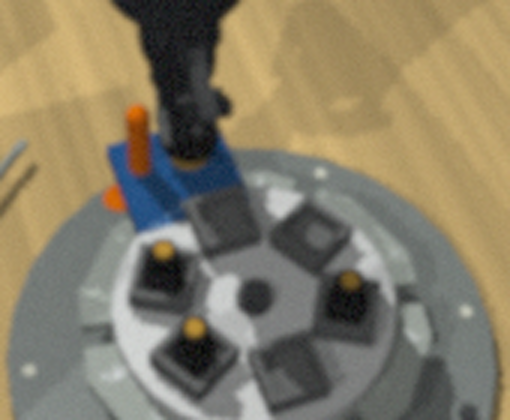

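The table has turned roughly 38–40°. The post top is at crop (137,112), and the finger is on the head just behind it. I'll lift straight up off the head, stopping below the post top, and measure the table angle from the post.

```bash
python3 -m pendant '[[[0,0,-5],[0,0,0],-1],[[0,0,-10],[0,0,0],-1],[[0,0,-16],[0,0,0],-1],[[0,0,-19],[0,0,0],-1],[[0,0,-19],[0,0,0],-1]]'
cat >> h.py <<'E'
def post():
    d=grab('side');h=cv2.cvtColor(d['image'],cv2.COLOR_RGB2HSV)
    m=((h[...,0]<14)&(h[...,1]>190)&(h[...,2]>110)).astype(np.uint8)
    k,l,st,c=cv2.connectedComponentsWithStats(m)
    for i in range(1,k):
        if st[i,4]>15 and st[i,0]>205:
            ys,xs=np.where(l==i);u=xs[ys<ys.min()+4].mean();v=ys.min()+2.5
            P=onz(d,u,v,110)[:2]-C;print(st[i],(u,v),'post r',np.hypot(*P).round(1),'turn deg',(np.degrees(np.arctan2(P[1],P[0]))-50.5-16.2).round(1))
E
python3 - <<'E'
from h import *
plan([spot(88.5+a,13,106) for a in(2,5,8,11,14)]);post()
E
```

```text
time_s: 6.38
position: [525.9, -13.1, 106.1]
eef_rot: [0.001, 0.013, 1.0, -0.0]
wrist_force: [-0.4, -0.1, 0.4]
gripper_width: 0.0
pos [525.9 -13.1 106.1] yaw 178.5 z [ 0.001 -0.    -1.   ] F [-0.4 -0.1  0.4] w 0.0 t 6.38 q6 -1.59
[ 3.9 -1.1  0.1] [0, 0, np.float64(-0.035)]
[ 9.5 -2.1  0.1] [0, 0, np.float64(-0.087)]
[15.1 -3.4  0. ] [0, 0, np.float64(-0.139)]
[20.6 -5.   0. ] [0, 0, np.float64(-0.192)]
[26.  -6.9  0. ] [0, 0, np.float64(-0.244)]
[258 228   6  19  50] (np.float64(261.3), np.float64(230.5)) post r 104.4 turn deg 42.5
```

Measured turn is about 40°, with the finger a few mm behind the post. Next I push the post.

```bash
python3 -m pendant '[[[4,-1,0],[0,0,-0.035],-1],[[9.5,-2,0],[0,0,-0.087],-1],[[15,-3.5,0],[0,0,-0.14],-1],[[20.5,-5,0],[0,0,-0.19],-1],[[26,-7,0],[0,0,-0.244],-1]]'
python3 - <<'E'
from h import *
plan([spot(102.5+a,13,106) for a in(1.5,3,4.5,6,7.5)],spot(102.5,13,106)[:3]);print(spot(102.5,13,106));post()
E
```

```text
time_s: 6.85
position: [500.1, -19.2, 105.4]
eef_rot: [0.001, -0.11, 0.994, 0.0]
wrist_force: [2.5, 2.2, -0.2]
gripper_width: -0.0
pos [500.1 -19.2 105.4] yaw -167.4 z [ 0.002  0.    -1.   ] F [ 2.5  2.2 -0.2] w -0.0 t 6.85 q6 -1.85
[ 2.8 -0.4 -0. ] [0, 0, np.float64(-0.024)]
[ 5.7 -0.8 -0. ] [0, 0, np.float64(-0.05)]
[ 8.5 -1.3 -0. ] [0, 0, np.float64(-0.076)]
[11.3 -1.9 -0. ] [0, 0, np.float64(-0.103)]
[14.1 -2.6 -0. ] [0, 0, np.float64(-0.129)]
[np.float64(499.71623398818764), np.float64(-19.3974502051226), 106, 192.5]
[337  69   9   7  19] (np.float64(342.2307692307692), np.float64(71.5)) post r 571.5 turn deg -6.9
[323  78  10   7  16] (np.float64(329.3333333333333), np.float64(80.5)) post r 528.5 turn deg -4.1
[248 235   6  16  40] (np.float64(249.8), np.float64(237.5)) post r 106.8 turn deg 55.3
```

```bash
python3 -m pendant '[[[2.5,-0.4,0],[0,0,-0.024],-1],[[5,-0.8,0],[0,0,-0.05],-1],[[7.5,-1.2,0],[0,0,-0.07],-1],[[9.5,-1.6,0],[0,0,-0.09],-1],[[11.5,-2,0],[0,0,-0.11],-1]]'
python3 -m pendant '[[[1,0,0],[0,0,-0.01],-1],[[1.5,0,0],[0,0,-0.015],-1],[[2,0,0],[0,0,-0.02],-1],[[2,0,0],[0,0,-0.02],-1],[[2,0,0],[0,0,-0.02],-1]]'
python3 - <<'E'
from h import *
plan([spot(110.5,13,106)]);post()
d=grab('side');a=d['image'][190:330,205:375]
cv2.imwrite('pics/g.png',cv2.resize(a[:,:,::-1],None,fx=3,fy=3,interpolation=2))
E
```

```text
time_s: 7.32
position: [488.9, -23.8, 105.4]
eef_rot: [0.0, -0.164, 0.986, -0.0]
wrist_force: [2.7, 1.8, -0.9]
gripper_width: 0.2
time_s: 7.73
position: [486.3, -24.6, 105.2]
eef_rot: [-0.0, -0.173, 0.985, 0.0]
wrist_force: [0.5, 0.1, 0.1]
gripper_width: -0.2
pos [486.3 -24.6 105.2] yaw -160.1 z [-0.001 -0.    -1.   ] F [0.5 0.1 0.1] w -0.2 t 7.73 q6 -1.99
[ 0.9 -0.6 -0.8] [0, 0, np.float64(-0.01)]
[337  69   9   7  16] (np.float64(342.3), np.float64(71.5)) post r 571.6 turn deg -6.9
[241 240   7  18  52] (np.float64(243.16666666666666), np.float64(242.5)) post r 109.3 turn deg 63.0
```

View pics/g.png

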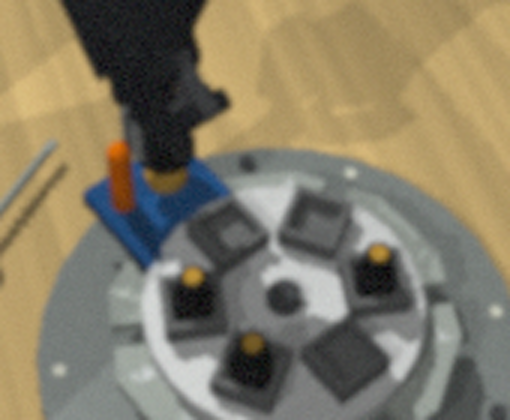

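The lug now covers the orange dot, the post top is at crop (118,150), and the finger force is near zero. To test for the lock, I'll push on in small steps; a locked table should resist well above 3 N.

```bash
python3 -m pendant '[[[0.7,0,0],[0,0,0],-1],[[1.4,-0.1,0],[0,0,-0.01],-1],[[2,-0.2,0],[0,0,-0.015],-1],[[2,-0.2,0],[0,0,-0.015],-1],[[2,-0.2,0],[0,0,-0.015],-1]]'
python3 - <<'E'
from h import *
plan([spot(110.5,13,106)]);post()
E
```

```text
time_s: 8.25
position: [484.6, -25.4, 105.3]
eef_rot: [-0.0, -0.181, 0.984, 0.0]
wrist_force: [0.5, 0.2, -0.8]
gripper_width: -0.2
pos [484.6 -25.4 105.3] yaw -159.2 z [-0. -0. -1.] F [ 0.5  0.2 -0.8] w -0.2 t 8.25 q6 -2.01
[-1.  -0.4 -0.7] [0, 0, np.float64(0.005)]
[337  69   9   7  18] (np.float64(342.25), np.float64(71.5)) post r 571.5 turn deg -6.9
[241 242   6  15  43] (np.float64(244.8), np.float64(244.5)) post r 104.7 turn deg 64.0
```

```bash
python3 -m pendant '[[[0.7,0,0],[0,0,0],-1],[[1.2,-0.1,0],[0,0,0],-1],[[1.5,-0.1,0],[0,0,0],-1],[[1.5,-0.1,0],[0,0,0],-1],[[1.5,-0.1,0],[0,0,0],-1]]'
python3 - <<'E'
from h import *
plan([spot(110.5,13,106)]);post()
d=grab('side');print('expected px locked: head',px(d,[*spot(110.5,0,88,108)[:2],88]),'head if rubbing',px(d,[*spot(110.5,0,88,108)[:2],80]))
a=d['image'][205:285,215:315]
cv2.imwrite('pics/h.png',cv2.resize(a[:,:,::-1],None,fx=6,fy=6,interpolation=2))
E
```

```text
time_s: 8.72
position: [483.7, -26.0, 105.4]
eef_rot: [0.0, -0.181, 0.984, -0.0]
wrist_force: [2.3, 1.9, -1.8]
gripper_width: 0.3
pos [483.7 -26.  105.4] yaw -159.2 z [ 0.001  0.    -1.   ] F [ 2.3  1.9 -1.8] w 0.3 t 8.72 q6 -2.01
[-2.  -0.2 -0.6] [0, 0, np.float64(0.005)]
[337  69   9   7  20] (np.float64(342.0), np.float64(71.5)) post r 571.4 turn deg -6.8
[241 240   6  20  50] (np.float64(244.66666666666666), np.float64(242.5)) post r 107.2 turn deg 62.3
expected px locked: head (np.float64(259.22397165756405), np.float64(237.8643715214569)) head if rubbing (np.float64(259.3650596552415), np.float64(240.6878942231791))
```

View pics/h.png

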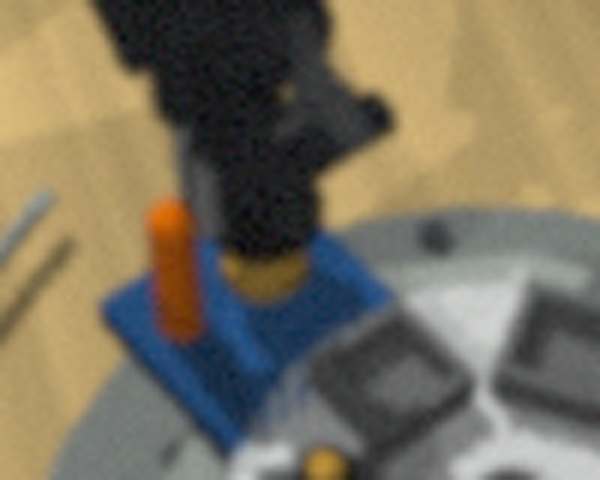

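The post stayed put at pixel column ≈244.7 while the finger came up against it at 3 N, so it's probably locked. I'll back off, rise clear and check.

```bash
python3 -m pendant '[[[-3,0,0],[0,0,0],-1],[[-6,0,-3],[0,0,0],-1],[[-6,0,-25],[0,0,0],-1],[[-6,0,-55],[0,0,0],-1],[[-6,0,-90],[0,0,0],-1]]'
python3 -m pendant '[[[0,35,-5],[0,0,0],-1],[[0,75,-10],[0,0,0],-1],[[0,115,-10],[0,0,0],-1],[[0,155,-10],[0,0,0],-1],[[0,195,-10],[0,0,0],-1]]'
python3 -m pendant '[[[0,35,0],[0,0,0],-1],[[0,70,0],[0,0,0],-1],[[0,100,0],[0,0,0],-1],[[0,120,0],[0,0,0],-1],[[0,120,0],[0,0,0],-1]]'
python3 - <<'E'
from h import *
plan([]);post()
im=[]
for n in('side','top'):
    d=grab(n);I=d['image'];b=(I.max(2)<38).astype(np.uint8)
    k,l,st,c=cv2.connectedComponentsWithStats(b)
    for i in range(1,k):
        if 60<st[i,4]<400:
            for z in (86,78):
                P=onz(d,*c[i],z)[:2]-C;print(n,st[i],c[i].round(1),z,'r',np.hypot(*P).round(1),'turn',(np.degrees(np.arctan2(P[1],P[0]))-50.5).round(1), (P+C).round(1))
    im.append(I[190:390,200:400] if n=='side' else I[130:330,240:440])
cv2.imwrite('pics/i.png',cv2.resize(np.hstack(im)[:,:,::-1],None,fx=2,fy=2,interpolation=2))
E
```

```text
time_s: 9.23
position: [487.5, -23.7, 195.1]
eef_rot: [-0.002, -0.181, 0.984, 0.001]
wrist_force: [1.6, -0.9, 0.1]
gripper_width: -0.3
time_s: 9.65
position: [418.7, 159.7, 205.8]
eef_rot: [0.0, -0.18, 0.984, -0.0]
wrist_force: [1.7, -0.7, -0.6]
gripper_width: -0.0
time_s: 10.07
position: [375.9, 273.4, 205.6]
eef_rot: [-0.0, -0.182, 0.983, 0.0]
wrist_force: [0.5, -0.3, 0.1]
gripper_width: -0.3
pos [375.9 273.4 205.6] yaw -159.0 z [-0.     0.001 -1.   ] F [ 0.5 -0.3  0.1] w -0.3 t 10.07 q6 -1.33
[240 239   7  17  54] (np.float64(242.6), np.float64(241.5)) post r 111.2 turn deg 62.3
side [250 232  17  16 222] [258.  239.7] 86 r 107.6 turn 61.7 [495.4 -23.4]
side [250 232  17  16 222] [258.  239.7] 78 r 112.5 turn 59.8 [496.9 -17.5]
side [324 276  13  12 116] [329.5 281.6] 86 r 46.3 turn -71.6 [ 579.2 -139.7]
side [324 276  13  12 116] [329.5 281.6] 78 r 47.4 turn -65.5 [ 581.8 -135.2]
side [263 284  14  13 139] [269.2 290.8] 86 r 53.0 turn -228.4 [ 483.  -124.9]
side [263 284  14  13 139] [269.2 290.8] 78 r 51.7 turn 126.5 [ 484.4 -120.3]
side [282 306  15  14 153] [289.4 312.6] 86 r 
[... 329 characters left out ...]
3 [ 578.6 -125.1]
top [338 185  12  12  81] [342.2 191.6] 78 r 44.7 turn -55.4 [ 580.5 -126.9]
top [350 220  19  18 157] [358.3 228.8] 86 r 47.9 turn -189.2 [ 500.  -154.6]
top [350 220  19  18 157] [358.3 228.8] 78 r 48.4 turn -186.5 [ 501.1 -156.6]
top [285 224  18  19 239] [294.  232.4] 86 r 109.2 turn 61.9 [494.4 -22. ]
top [285 224  18  19 239] [294.  232.4] 78 r 108.2 turn 61.5 [495.5 -22.7]
top [330 230  15  15 157] [336.8 237.2] 86 r 54.4 turn 114.8 [ 483.3 -109.2]
top [330 230  15  15 157] [336.8 237.2] 78 r 53.1 turn 116.2 [ 484.3 -110.8]
top [  0 362  11  23 144] [  5. 374.] 86 r 728.7 turn 64.5 [228.1 537.5]
top [  0 362  11  23 144] [  5. 374.] 78 r 734.1 turn 64.4 [226.4 542.7]
```

View pics/i.png

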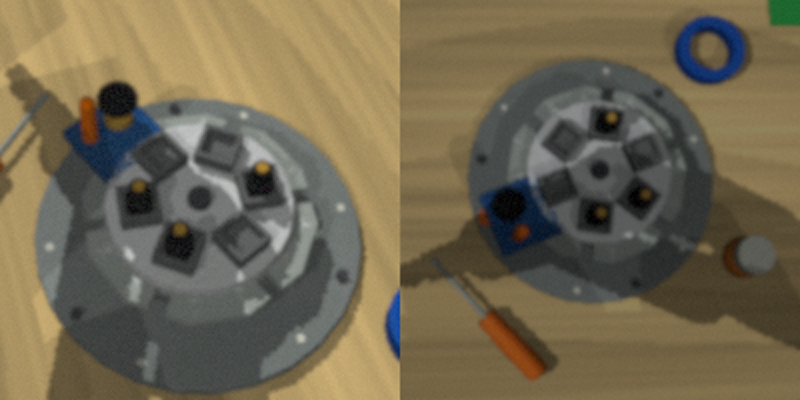

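The two views put the head at the same point only for z≈86, as at the start (5 mm apart if it were 8 mm in). That means the plunger is out. The plunger has turned about 61° by chord, and the shells, tape, jar and driver look undisturbed.

```bash
python3 -c "
from station import r
print(r.job_done())"
```

```text
the job is handed in; nothing more can be done
None
```

I turned the table one notch counter-clockwise to the orange dot, where the plunger sprang back out, and handed the job in at about 10 s of robot time. No verdict was reported.

I pressed the plunger about 11 mm in (7–8 N) with shut fingertips and carried the table round to about 40°. Then I lifted off the head, pushed the post until the table stopped, and backed away clear.

**Last checks**
- **Plunger:** both cameras agree on the head's position only at its fully-out height, to within about 0.5 mm.
- **Table turn:** it measured about 61° (1.07 rad) from the chord the plunger moved. Bearings about my estimated axis gave up to about 62° (1.08 rad). These sit slightly above the nominal 1.047, at or just past the edge of the 0.02 rad play and inside the 1.087 limit; the camera error is about 1°.
- **Lock:** the final push met only about 3 N, so it was not a hard test. That the table is locked rests on the plunger's height and the post staying still.
- **Everything else:** in the last picture the shells stood upright in their nests and the tape, jar and driver looked unmoved. I judged these by eye and did not measure them.

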